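Free the culture-tub carousel for turning

TASK

Get the tub carousel ready for a colleague to turn: first turn the brake knob until its nose points at the little dark steel marker clip on the rim of the dial, leaving the clip where it is. Then grip the round head of the sprung index plunger, pull it straight up as far as it goes so that its pin is clear of the hole in the plate, and finish still holding it up there, with the brake setting unchanged. Leave the tubs, dishes, forceps and bottle undisturbed.

Things in the scene. Friction and masses are not known exactly. Their poses are not given: they have to be found in the camera images.
- carousel: fixed carousel unit; origin at bench level, x from its front (robot side) to its back, y left, z up. Plate 260 mm across, centre at (70, 0) mm, top 45 mm above the bench; it does not turn here. Grey bracket arm, 44 mm wide in y, x from -71 to 4 mm, top 95 mm up, carries the plunger at (-13, 80) mm. White block 104 x 104 mm, 40 mm high, carries the brake knob at (-102, -100) mm.
- brake_knob (a joint): angle of the brake knob (rad), counter-clockwise seen from above positive; 0 when the nose points along the carousel's +x; range 0 to 3.0. It starts 0.5 to 1.4 rad short (clockwise) of the clip. Friction holds it where it is left (about 0.04 N m).
- knob_grip (a point): point on the vertical axis of the brake knob, 65 mm above the bench, at half height of its black grip bar. The bar is 46 mm long, 14 mm thick and 34 mm high (48 to 82 mm above the bench) on a round skirt of 31 mm radius and 8 mm height. Its x axis runs along the bar towards the nose, its z axis up.
- knob_nose (a point): tip of the knob's narrow nose (6 mm wide, a white line on it), 36 mm from the knob's axis, 48 mm above the bench
- clip (a joint): angle of the marker clip (rad), measured as for brake_knob: the knob is set when brake_knob equals clip. The clip is stiff but can be pushed round; leave it alone.
- clip_mark (a point): inner end of the marker clip, 36 mm from the knob's axis, 48 mm above the bench: the nose tip lies here when the knob is set. The clip is a dark steel block, 12 mm long radially, 8 mm wide and 7 mm high with a small inner point, standing on the white block just outside the dial (36 to 52 mm from the axis, top 47 mm above the bench).
- plunger (a joint): lift of the index plunger (m): 0 seated, 0.020 fully back against its stop; the pin leaves the hole at 0.010. The spring pulls it down with about 4.5 N when seated and 10.5 N fully back; it snaps home if let go.
- plunger_grip (a point): centre of the plunger's head: an upright black cylinder 26 mm in diameter and 36 mm high (99 to 135 mm above the bench when seated, 4 mm above the bracket arm); it moves straight up with the plunger, and this point with it (117 mm above the bench when seated)
- tub_a: lidded clear tub with plantlets on the carousel plate, 86 mm across, 58 mm high, origin under its centre; leave alone
- tub_b: like tub_a; leave alone
- tub_c: smaller tub on the plate, 78 mm across, 50 mm high, origin under its centre; leave alone
- tub_d: larger tub on the bench, 116 mm across, 85 mm high, origin under its centre; leave alone
- dish_stack: stack of clear dishes on the bench, 94 mm across, 120 mm high, origin under its centre; leave alone
- dish: single small dish on the bench in front of the carousel, between knob block and bracket, 58 mm across, 13 mm high, origin under its centre; leave alone
- forceps: steel forceps lying on the bench left of the bracket, 180 mm long along their x axis, 15 mm wide, 10 mm high, origin under the middle; leave alone
- bottle: capped bottle standing on the bench, 68 mm across, 190 mm high, origin under its centre; leave alone

How it is judged:
On the way, in this order (a step that is already met when the one before it is completed fails the run):
1. the brake knob's nose points at the marker clip, the plunger still seated (horizontal distance between knob_nose and clip_mark below 0.005 m and value of joint plunger below 0.004 m), for 0.3 s.
2. the plunger is fully back, gripped by the fingers, the brake still set (value of joint plunger above 0.0175 m and contact force between the fingers and plunger above 4 N and horizontal distance between knob_nose and clip_mark below 0.005 m), for 0.3 s.
At the end, for the whole second after the job is handed in: The program finishes holding: the plunger is lifted at least 17.5 of its 20 mm, the fingers are on its head (over 4 N), and the knob's nose tip is within 5 mm of the clip's mark (all of step 2); the arm keeps its last pose, push and grip.
It fails at once if the marker clip was shifted by more than 3 mm (distance of clip_mark from where it was at the start of the episode above 0.003 m).
It fails at once if a tub, dish, the forceps or the bottle was moved by more than 20 mm or tipped (distance of any of tub_a, tub_b, tub_c, tub_d, dish_stack, dish, forceps, bottle from where it was at the start of the episode above 0.02 m or angle between any of tub_a, tub_b, tub_c, tub_d, dish_stack, dish, forceps, bottle's own z axis and vertical above 0.4 rad).
It also fails if it takes over 35 s, if anything falls off the work surface, if the arm or the gripper's body presses on something with over 40 N, if the wrist force passes 120 N, or if a joint passes its speed limit or range.

ROBOT

A 7-joint arm with a two-finger parallel gripper is mounted at the origin on the work surface. World frame = base frame: x ahead of the robot, y to its left, z up, the work surface at z = 0. Lengths are in m, angles in rad, forces in N, time in s.
With the tool pointing down it reaches from about 0.4 to 0.85 m from the base axis. Payload 4.5 kg.
Tool frame: the origin (TCP) lies between the finger pads; the fingertips stand 8 mm ahead of it and the grasp point (between the pads) lies 11 mm behind it (robot.tcp_to_tips is the distance from the TCP to the fingertips, in m); z points along the fingers, y is the line along which they close (so a half turn about z gives the same grasp; the last joint's range is limited). The gripper opens to 85 mm and grips with 20 to 120 N. Pads are 22 mm wide; open, the fingers measure 114 mm over their backs; the gripper's body (76 mm by 85 mm) begins 54 mm behind the grasp point. The pads swing forward as they close: fully open they stand 13 mm farther back than shut.
Start: joints at [-1.221, 0.689, -0.195, 1.565, 0.157, 0.902, -0.215], TCP at [0.194, 0.594, 0.239] pointing down, gripper open.
Joint ranges: [-3.01, 3.01], [-0.46, 2.08], [-1.47, 1.51], [0.13, 2.56], [-1, 4.14], [0.04, 2.09], [-2.66, 2.66]. Speed limits (rad/s): [2.57, 2.57, 3.14, 3.14, 3.14, 3.14, 3.14].

INTERFACE

Orientations are given as a unit quaternion [w, x, y, z].
In Python, from rig import sensors, eyes, job_done, robot gives the robot as it stands.
- The arm moves only by the tool jog_arm, never from a script. Its argument "targets" is a list of rows, each a list of 5 numbers: the opening, from 0 (shut) to 1 (fully open), then the shift along the tool's x, y, z in cm, then the turn about the tool's z in rad. In form: [[claw, tx, ty, tz, twist], ...]. A call has 1 to 12 rows; each row shifts and turns the commanded pose from where the row before left it, along the tool's axes as they then stand; what a row does not reach is not made up. A row lasts 1/12 s, in which the tool goes at most 41.7 mm and 7.16 degrees, less where a joint would pass 70% of its speed; a pose out of reach is approached as far as the arm can. A call is refused whole if a number of a shift passes 4.17 or a number of a turn 0.125, either way. A call with a gripper value outside its range is refused whole. The fingers move at their own pace and stop on an object; the grip force is fixed at half the most. Time passes only in rows, so rows that do not move let the fingers close. It gives the time, the measured TCP pose, the force, the opening and the grip force at its end, in the units of the state.
- sensors.state(): the state, without advancing time (a new reading comes with each control period).
- eyes.capture(name): name is "side" or "top"; returns a dict with "img" (420x560x3 uint8, red, green, blue), "fx", "fy", "cx", "cy" (pixels), "view" (4x4, takes a point from world to camera coordinates). Camera axes: x right, y down, z forward; pixel columns grow to the right and rows downward; lengths in m; the calibration is good to about 2 mm. A picture is of the moment at which its call begins. There is no depth.
- job_done(): hands the job in; it is judged then, once.
The state is a dict: "time": time; "joints": joint angles; "qvel": joint speeds; "tau": joint torques, N m; "position": TCP position; "tool_rot": TCP orientation; "wrist_force": force on the tool from outside, world axes, zero at the start; "moment": the same for the moment, N m; "opening": opening from 0.0 (shut) to 1.0 (fully open); "grip_force": force on a finger pad.
Only numpy, scipy, OpenCV 4.12 (cv2) and the standard library are available. Lean on these libraries where they do the work, as an engineer would, in place of code of your own. Each camera call takes 0.05 s, during which the arm holds its last target. There are 200 camera calls.

## Working session

There is one attempt and no reset: what is moved stays moved. The work goes in short steps, Python scripts to look and compute and a tool call to move; the robot and the scene stay as the last step left them, time stands still between calls to the robot, and variables do not carry over. Pictures are saved under pics/ and viewed, at most 10 in all, crops included, and the job is handed in when it is done.

Besides the shell and the picture viewer there is one more tool, called after "Request:" by a JSON object that holds its "name" and its "arguments". jog_arm: Moves the arm, as the interface text tells. Its arguments: {"type":"object","properties":{"targets":{"type":"array","items":{"type":"array","items":{"type":"number"}}}},"required":["targets"]}

```bash
mkdir -p pics; python3 - <<'E'
from rig import sensors, eyes, robot
import cv2, numpy as np, pickle
d={n:eyes.capture(n) for n in("top","side")}
pickle.dump(d,open("c0.pkl","wb"))
for n in d:
    cv2.imwrite(f"pics/{n}0.png",cv2.resize(d[n]["img"][:,:,::-1],(784,588),interpolation=cv2.INTER_CUBIC))
    print(n,d[n]["fx"],d[n]["cx"],d[n]["cy"],np.round(d[n]["view"],3).tolist())
s=sensors.state();print(s["time"],s["position"],s["tool_rot"],s["wrist_force"])
E
```

```text
top 492.432439416046 281.9434702907825 207.8529886970977 [[0.008, -1.0, 0.003, -0.017], [-0.984, -0.008, -0.18, 0.599], [0.18, -0.002, -0.984, 1.464], [0.0, 0.0, 0.0, 1.0]]
side 429.993689577144 292.1149736774419 207.4524989720979 [[0.7, -0.714, 0.023, -0.431], [-0.384, -0.403, -0.831, 0.288], [0.602, 0.573, -0.556, 0.977], [0.0, 0.0, 0.0, 1.0]]
0.1 [0.19400823 0.59356475 0.23855067] [-5.44087273e-05  1.57212166e-01  9.87564524e-01 -8.01872470e-04] [-0.82809301 -0.20261535 -0.37774331]
```

View pics/top0.png

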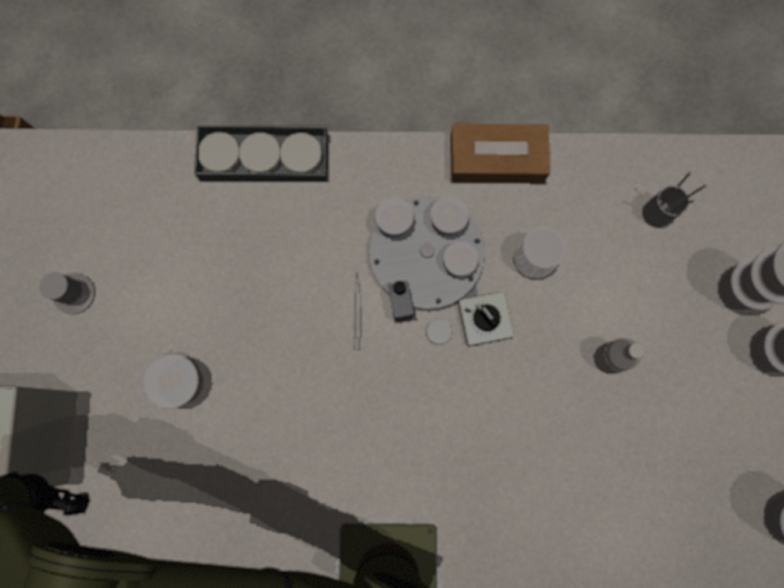

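View pics/side0.png

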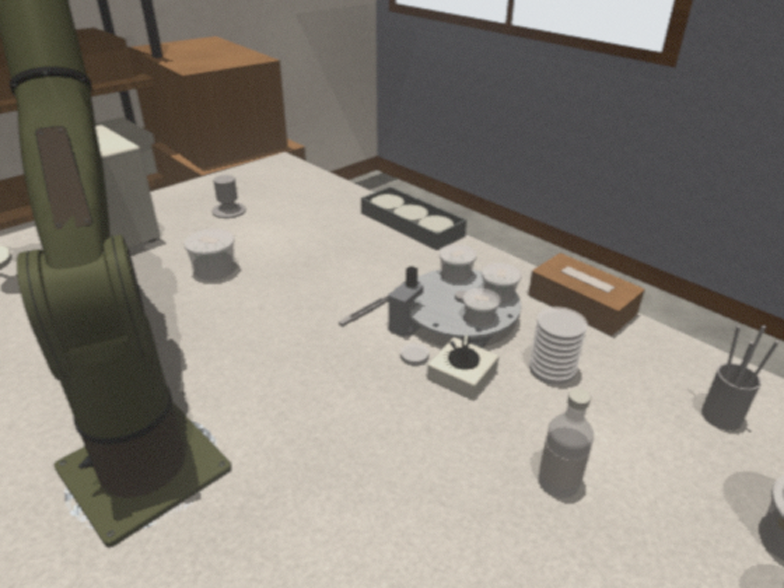

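The top view shows the plate at about (427,252), the plunger head at (400,288), the knob block at (486,318) and a possible clip at (467,310), all in zoomed pixels. The side view shows the knob at (464,356) and the plunger at (411,277). I'll crop in and measure.

```bash
cat > h.py <<'E'
import numpy as np, cv2
def ray(c,uv):
    V=np.array(c["view"]);R,t=V[:3,:3],V[:3,3]
    d=R.T@np.array([(uv[0]-c["cx"])/c["fx"],(uv[1]-c["cy"])/c["fy"],1]);return -R.T@t,d
def onz(c,uv,z):
    o,d=ray(c,uv);return o+d*(z-o[2])/d[2]
def proj(c,p):
    q=np.array(c["view"])@np.append(p,1);return np.array([c["fx"]*q[0]/q[2]+c["cx"],c["fy"]*q[1]/q[2]+c["cy"]])
E
python3 - <<'E'
from h import *
import pickle
d=pickle.load(open("c0.pkl","rb"))
t=d["top"]["img"];s=d["side"]["img"]
a=t[200:255,320:375];b=t[190:245,262:317];e=s[228:283,303:358]
f=lambda i:cv2.resize(i[:,:,::-1],(396,396),interpolation=cv2.INTER_CUBIC)
g=np.hstack([f(a),f(e)]);cv2.imwrite("pics/k.png",np.clip(g*1.5,0,255).astype(np.uint8))
c=d["top"]
# plunger head, dark blob
def blobs(img,x0,y0,x1,y1,lo,hi,mn=3):
    g=cv2.cvtColor(img,cv2.COLOR_RGB2GRAY)[y0:y1,x0:x1]
    m=((g>=lo)&(g<hi)).astype(np.uint8)
    n,l,st,ce=cv2.connectedComponentsWithStats(m)
    return [(st[i].tolist(),(ce[i]+[x0,y0]).round(2).tolist()) for i in range(1,n) if st[i][4]>=mn],(l)
print("plunger",blobs(t,270,195,300,232,0,40)[0])
print("side pl",blobs(s,280,180,305,240,0,40)[0])
print("darkknob",blobs(t,325,205,370,250,0,45)[0])
b2,l=blobs(t,322,205,372,250,150,256,50);print("block",b2)
for st,ce in b2: print(onz(c,ce,.04))
i=max(range(len(b2)),key=lambda i:b2[i][0][4])
g=cv2.cvtColor(t,cv2.COLOR_RGB2GRAY);print(g[212:247:1,325:370:1])if 0 else None
E
```

```text
plunger [([12, 7, 7, 8, 52], [285.0, 205.5]), ([13, 31, 11, 3, 24], [288.12, 227.12])]
side pl []
darkknob [([14, 13, 18, 18, 200], [347.26, 227.56])]
block []Traceback (most recent call last):
  File "<stdin>", line 20, in <module>
ValueError: max() iterable argument is empty
```

View pics/k.png

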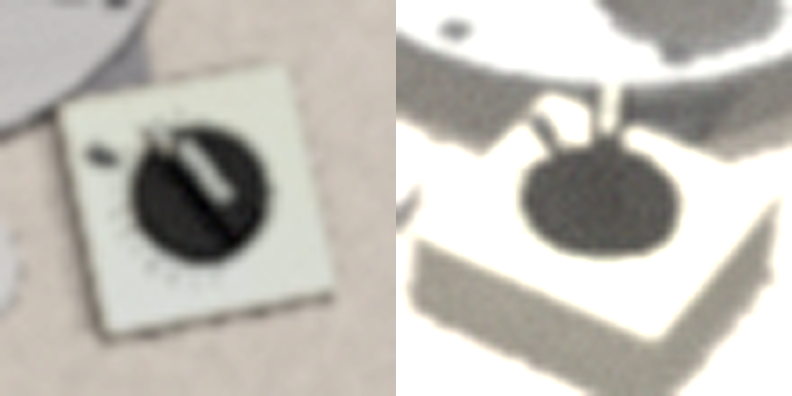

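The crop shows these features, in crop pixels at 7.2x:

| View | Feature | Position |
|---|---|---|
| Top | skirt centre | (200,195) |
| Top | white line on the bar top | (185,140) to (232,197), nose to the upper left |
| Top | clip | (101,156) |
| Top | block corners | (62,103), (287,66), (333,295), (105,336) |
| Side | clip | (545,132) |

Next I'll compute world positions from these.

```bash
python3 - <<'E'
from h import *
import pickle
d=pickle.load(open("c0.pkl","rb"));c=d["top"];s=d["side"]
T=lambda p:(np.array(p)+.5)/7.2-.5+[320,200]
S=lambda p:(np.array([p[0]-396,p[1]])+.5)/7.2-.5+[303,228]
P=lambda n,v:print(n,np.round(v,4))
C=np.array([onz(c,T(p),.04) for p in[(62,103),(287,66),(333,295),(105,336)]]);P("corners",C)
P("sides",[np.linalg.norm(C[i]-C[i-1]) for i in range(4)]);bc=C.mean(0);P("block c",bc)
for a,b in((1,2),(0,3)):
    v=C[a]-C[b] if a==1 else C[0]-C[3]; print("yaw",np.arctan2(v[1],v[0]))
for a,b in((0,1),(3,2)):
    v=C[a]-C[b]; print("yaw",np.arctan2(-v[0],v[1]))
P("skirt",onz(c,T((200,195)),.047))
l=[onz(c,T(p),.082) for p in[(185,140),(232,197)]];P("line",l);v=l[0]-l[1];print("bar ang",np.arctan2(v[1],v[0]),np.linalg.norm(v))
k=onz(c,T((101,156)),.045);ks=onz(s,S((545,132)),.045);P("clip",[k,ks])
# plate, plunger
H=cv2.cvtColor(c["img"],cv2.COLOR_RGB2GRAY)
pl=onz(c,(285.0,205.0),.13);P("plunger head top~",pl)
yaw=.18
for yaw in(.14,.16,.18,.2):
    Rz=np.array([[np.cos(yaw),-np.sin(yaw)],[np.sin(yaw),np.cos(yaw)]])
    o=bc[:2]-Rz@[-.102,-.100];q=o+Rz@[-.013,.08];P("yaw %.2f"%yaw,[o,q,o+Rz@[.07,0]])
P("plate",onz(c,(np.array([427,252])+.5)/1.4-.5,.045))
g=cv2.cvtColor(s["img"],cv2.COLOR_RGB2GRAY)[185:215,280:310]
m=cv2.threshold(g,0,255,cv2.THRESH_BINARY_INV+cv2.THRESH_OTSU)[1]
n,lb,st,ce=cv2.connectedComponentsWithStats(m);print(st,ce+[280,185])
for z in(.099,.117,.135): print(z,proj(s,[*pl[:2],z]))
E
```

```text
corners [[ 0.5843 -0.1562  0.04  ]
 [ 0.6014 -0.2537  0.04  ]
 [ 0.502  -0.2713  0.04  ]
 [ 0.4837 -0.1736  0.04  ]]
sides [0.1022 0.099  0.1009 0.0994]
block c [ 0.5428 -0.2137  0.04  ]
yaw 0.17548659976373238
yaw 0.17125590420672626
yaw 0.1728559538084069
yaw 0.18555790382592802
skirt [ 0.5437 -0.2142  0.047 ]
line [[ 0.5619 -0.2035  0.082 ]
 [ 0.5379 -0.2228  0.082 ]]
bar ang 0.6774362339987465 0.030729381880184373
clip [[ 0.5606 -0.1722  0.045 ]
 [ 0.559  -0.1751  0.045 ]]
plunger head top~ [ 0.5943 -0.0211  0.13  ]
yaw 0.14 [[ 0.6299 -0.1004]
 [ 0.6059 -0.023 ]
 [ 0.6992 -0.0907]]
yaw 0.16 [[ 0.6276 -0.0987]
 [ 0.602  -0.0218]
 [ 0.6967 -0.0876]]
yaw 0.18 [[ 0.6253 -0.097 ]
 [ 0.5982 -0.0207]
 [ 0.6942 -0.0845]]
yaw 0.20 [[ 0.6229 -0.0954]
 [ 0.5943 -0.0196]
 [ 0.6916 -0.0815]]
plate [ 0.6911 -0.0835  0.045 ]
[[  0   0  30  30 558]
 [  0   5  23  25 342]] [[296.07526882 196.36738351]
 [291.92982456 204.61111111]]
0.099 [292.85141624 202.61973874]
0.117 [292.99996318 197.47096531]
0.135 [293.1508944  192.23955071]
```

Knob axis is (0.5435, -0.214), bar yaw about 0.68, and the clip is at about 1.19, so the turn is about +0.51. The plunger is at about (0.596, -0.021). Carousel yaw 0.178 agrees across the features. Moving over the knob.

Request:
{"name": "jog_arm", "arguments": {"targets": [[1,-2.9,-2.6,0,0],[1,-2.9,-2.6,0,0],[1,-2.9,-2.6,0,0],[1,-2.9,-2.6,0,0],[1,-2.9,-2.6,0,0],[1,-2.9,-2.6,0,0],[1,-2.9,-2.6,0,0],[1,-2.9,-2.6,0,0],[1,-2.9,-2.6,0,0],[1,-2.9,-2.6,0,0],[1,-2.9,-2.6,0,0],[1,-2.9,-2.6,0,0]]}}

```text
time: 1.1
position: [0.4285, 0.1876, 0.2392]
tool_rot: [-0.0, 0.157, 0.988, -0.0]
wrist_force: [-0.7, 1.1, 0.3]
opening: 1.003
grip_force: 0.0
```

Request:
{"name": "jog_arm", "arguments": {"targets": [[1,-1.95,-2.9,0,0],[1,-1.95,-2.9,0,0],[1,-1.95,-2.9,0,0],[1,-1.95,-2.9,0,0],[1,-1.95,-2.9,0,0],[1,-1.95,-2.9,0,0],[1,-1.95,-2.9,0,0],[1,-1.95,-2.9,0,0],[1,-1.95,-2.9,0,0],[1,-1.95,-2.9,0,0],[1,-1.95,-2.9,0,0],[1,-1.95,-2.9,0,0]]}}

```text
time: 2.1
position: [0.5422, -0.2158, 0.2389]
tool_rot: [-0.0, 0.157, 0.988, 0.0]
wrist_force: [-0.3, 0.2, 0.2]
opening: 1.002
grip_force: 0.0
```

Request:
{"name": "jog_arm", "arguments": {"targets": [[1,0,0,0,0.12],[1,0,0,0,0.12],[1,0,0,0,0.12],[1,0,0,0,0.12],[1,0,0,0,0.12],[1,0,0,0,0.12],[1,0,0,0,0.12],[1,0,0,0,0.12],[1,0,0,0,0.12],[1,0,0,0,0.12],[1,0,0,0,0.12],[1,0,0,0,0.12]]}}

```text
time: 3.1
position: [0.5421, -0.2138, 0.2389]
tool_rot: [-0.0, 0.771, 0.637, -0.0]
wrist_force: [-0.4, -0.0, 0.3]
opening: 1.0
grip_force: 0.0
```

Request:
{"name": "jog_arm", "arguments": {"targets": [[1,0,0,0,0.12],[1,0,0,0,0.12],[1,0,0,0,0.12],[1,0,0,0,0.12],[1,0,0,0,0.12],[1,0,0,0,0.105],[1,0,0,0,0],[1,0,0,0,0]]}}

```text
time: 3.77
position: [0.5421, -0.2137, 0.2389]
tool_rot: [-0.0, 0.942, 0.335, -0.0]
wrist_force: [-0.5, 0.2, 0.6]
opening: 1.002
grip_force: 0.0
```

```bash
cat >> h.py <<'E'
from rig import sensors
from scipy.spatial.transform import Rotation as Ro
def go(xyz,yang=None):
    s=sensors.state();q=s["tool_rot"];R=Ro.from_quat([*q[1:],q[0]]).as_matrix()
    a=np.arctan2(R[1,1],R[0,1])
    print("t",s["time"],"pos",np.round(s["position"],4),"yang",round(a,3),"zaxis",R[:,2].round(3),"j",np.round(s["joints"],2))
    print("F",np.round(s["wrist_force"],1),"open",s["opening"],"grip",s["grip_force"])
    print("shift cm",np.round(R.T@(np.array(xyz)-s["position"])*100,2),"twist",None if yang is None else round(a-yang,3))
E
python3 -c "
from h import *
go([.5435,-.214,.239],-.89)"
```

```text
t 3.7667 pos [ 0.5421 -0.2137  0.2389] yang -0.887 zaxis [-0.001  0.    -1.   ] j [ 0.1   0.65  0.34  1.71 -0.28  0.82 -0.32]
F [-0.5  0.2  0.6] open 1.0023454683693866 grip 0.0
shift cm [ 0.09  0.11 -0.01] twist 0.003
```

Request:
{"name": "jog_arm", "arguments": {"targets": [[1,0.1,0.1,3,0],[1,0,0,3,0],[1,0,0,3,0],[1,0,0,3,0],[1,0,0,2.5,0],[0.5,0,0,2,0],[0.5,0,0,1.1,0],[0.4,0,0,0,0],[0.4,0,0,0,0],[0.4,0,0,0,0]]}}

```text
time: 4.6
position: [0.5446, -0.2146, 0.0645]
tool_rot: [0.001, 0.943, 0.334, 0.001]
wrist_force: [0.7, -0.1, 0.1]
opening: 0.398
grip_force: 0.0
```

```bash
python3 - <<'E'
from h import *
from rig import eyes
import pickle
go([.5435,-.214,.063],-.89)
d={n:eyes.capture(n) for n in("top","side")};pickle.dump(d,open("c1.pkl","wb"))
t=d["top"]["img"][190:260,310:380];e=d["side"]["img"][203:273,296:366]
f=lambda i:cv2.resize(i[:,:,::-1],(398,398),interpolation=cv2.INTER_CUBIC)
cv2.imwrite("pics/a1.png",np.clip(np.hstack([f(t),f(e)])*1.6,0,255).astype(np.uint8))
E
```

```text
t 4.6 pos [ 0.5446 -0.2146  0.0645] yang -0.889 zaxis [ 0.002 -0.001 -1.   ] j [ 0.18  0.9   0.21  1.82 -0.38  0.45 -0.24]
F [ 0.7 -0.1  0.1] open 0.39822627361033724 grip 0.0
shift cm [-0.05 -0.12  0.15] twist 0.001
```

View pics/a1.png

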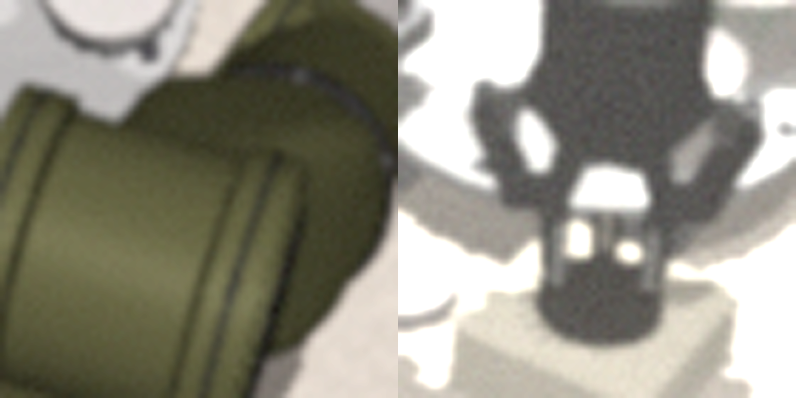

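In the side crop the fingers, at (558,260) and (650,260), straddle the bar at (605,230) and are well centred. Closing now.

Request:
{"name": "jog_arm", "arguments": {"targets": [[0,0,0,0,0],[0,0,0,0,0],[0,0,0,0,0],[0,0,0,0,0],[0,0,0,0,0],[0,0,0,0,0]]}}

```text
time: 5.2
position: [0.5448, -0.2145, 0.0645]
tool_rot: [0.001, 0.943, 0.334, 0.001]
wrist_force: [0.4, 0.1, 7.0]
opening: 0.151
grip_force: 59.7
```

```bash
python3 -c "
from h import *
go([.5435,-.214,.063],-.89);print(sensors.state()['moment'])"
```

```text
t 5.2 pos [ 0.5448 -0.2145  0.0645] yang -0.89 zaxis [ 0.002 -0.001 -1.   ] j [ 0.18  0.9   0.21  1.82 -0.38  0.45 -0.24]
F [0.4 0.1 7. ] open 0.15064160714329622 grip 59.742459654808044
shift cm [-0.07 -0.12  0.15] twist 0.0
[ 0.08727254 -0.01735685 -0.01000083]
```

Request:
{"name": "jog_arm", "arguments": {"targets": [[0,0,0,0,-0.065],[0,0,0,0,-0.065],[0,0,0,0,-0.065],[0,0,0,0,-0.065],[0,0,0,0,-0.065],[0,0,0,0,-0.065],[0,0,0,0,-0.065],[0,0,0,0,-0.065],[0,0,0,0,0],[0,0,0,0,0],[0,0,0,0,0]]}}

```text
time: 6.12
position: [0.5451, -0.2148, 0.0645]
tool_rot: [0.001, 0.825, 0.565, 0.001]
wrist_force: [0.5, -0.6, 6.3]
opening: 0.148
grip_force: 59.7
```

Request:
{"name": "jog_arm", "arguments": {"targets": [[0.4,0,0,0,0],[0.4,0,0,0,0],[0.4,0,0,0,0],[0.4,0,0,-1,0],[0.4,0,0,-2,0],[0.5,0,0,-3,0],[0.5,0,0,-3,0],[0.5,0,0,-3,0],[0.5,0,0,-3,0],[0.5,0,0,-2.5,0],[0.5,0,0,0,0]]}}

```text
time: 7.03
position: [0.5465, -0.2155, 0.2442]
tool_rot: [0.004, 0.825, 0.565, 0.003]
wrist_force: [0.6, 0.2, -0.4]
opening: 0.497
grip_force: 0.0
```

Request:
{"name": "jog_arm", "arguments": {"targets": [[1,-4,0,0,0],[1,-4,0,0,0],[1,-4,0,0,0],[1,-4,0,0,0],[1,-3,0,0,0],[1,0,0,0,0]]}}

```text
time: 7.53
position: [0.4691, -0.4, 0.2385]
tool_rot: [0.002, 0.828, 0.56, -0.003]
wrist_force: [-0.5, -0.6, 0.9]
opening: 0.999
grip_force: 0.0
```

```bash
python3 - <<'E'
from h import *
from rig import eyes
import pickle
go([.596,-.021,.239],-1.39)
d={n:eyes.capture(n) for n in("top","side")};pickle.dump(d,open("c2.pkl","wb"))
t=d["top"]["img"][200:255,320:375];e=d["side"]["img"][228:283,303:358]
f=lambda i:cv2.resize(i[:,:,::-1],(396,396),interpolation=cv2.INTER_CUBIC)
cv2.imwrite("pics/k2.png",np.clip(np.hstack([f(t),f(e)])*1.5,0,255).astype(np.uint8))
E
```

```text
t 7.5333 pos [ 0.4691 -0.4     0.2385] yang -0.382 zaxis [-0.004 -0.006 -1.   ] j [ 0.55  0.68  0.14  1.61 -0.11  0.86  0.35]
F [-0.5 -0.6  0.9] open 0.9993959619388509 grip 0.0
shift cm [39.9  -2.35 -0.34] twist 1.008
```

View pics/k2.png

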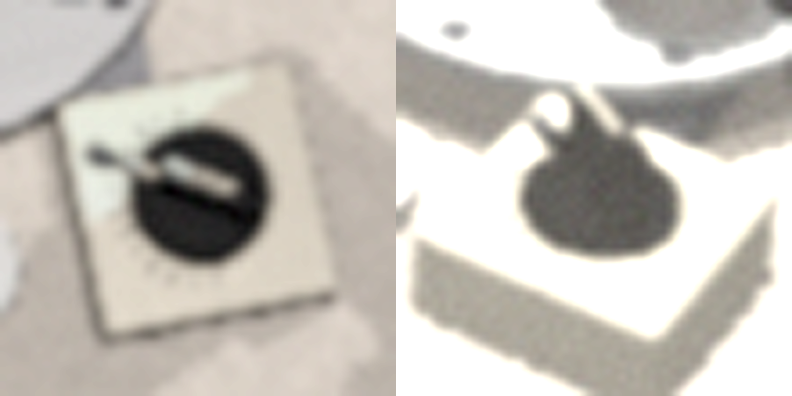

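The nose now runs into the clip, at top crop (140,165) to (95,155). Checking the angles numerically.

```bash
python3 - <<'E'
from h import *
import pickle
d0=pickle.load(open("c0.pkl","rb"));d=pickle.load(open("c2.pkl","rb"))
T=lambda p:(np.array(p)+.5)/8-.5+[325,205]
def up(c): return cv2.resize(cv2.cvtColor(c["img"],cv2.COLOR_RGB2GRAY)[205:250,325:370],None,fx=8,fy=8,interpolation=cv2.INTER_CUBIC)
for nm,c in(("before",d0["top"]),("after",d["top"])):
    g=up(c); cc=(np.array([200,195])+.5)/7.2*8-.5-[40,40]   # skirt centre in this crop
    yy,xx=np.mgrid[:360,:360];r=np.hypot(xx-cc[0],yy-cc[1])
    m=((g>65)&(r<66)).astype(np.uint8)
    n,l,st,ce=cv2.connectedComponentsWithStats(m)
    for i in range(1,n):
        if st[i][4]<150: continue
        p=np.argwhere(l==i)[:,::-1].astype(np.float32)
        W=np.array([onz(c,T(q),.082)[:2] for q in p]);u=np.linalg.svd(W-W.mean(0),full_matrices=False)
        v=u[2][0];v=v*np.sign(v[1]);print(nm,"bright",st[i][4],W.mean(0).round(4),"ang",np.arctan2(v[1],v[0]).round(3),u[1].round(3))
    m=((g<70)&(xx<80)&(xx>45)&(r>85)&(yy>100)&(yy<160)).astype(np.uint8)
    n,l,st,ce=cv2.connectedComponentsWithStats(m)
    for i in range(1,n):
        if st[i][4]>60: 
            w=onz(c,T(ce[i]),.045);a=np.array([.5441,-.2144]);q=w[:2]-a;print(nm,"clip",st[i],w.round(4),"ang",np.arctan2(q[1],q[0]).round(3),np.hypot(*q).round(4))
a=d["top"]["img"][212:238,326:362,::-1]
cv2.imwrite("pics/k3.png",np.clip(cv2.resize(a,None,fx=20,fy=20,interpolation=cv2.INTER_CUBIC)*1.3,0,255).astype(np.uint8))
E
```

```text
before bright 1960 [ 0.5498 -0.2104] ang 0.711 [0.411 0.116]
before clip [ 65 129  15  11 120] [ 0.5601 -0.1721  0.045 ] ang 1.208 0.0452
after bright 2228 [ 0.5472 -0.2062] ang 1.311 [0.499 0.132]
```

View pics/k3.png

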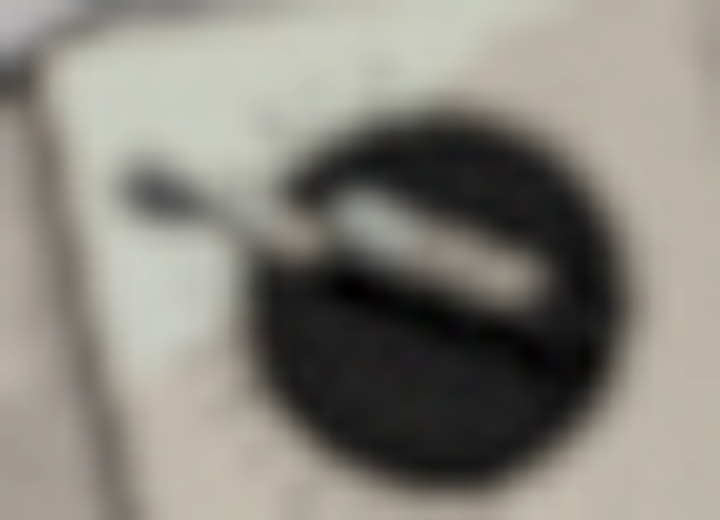

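The nose's white line (240–330, 215–240) lies on the line from the axis (440,295) to the clip (160,188). The angle estimates agree within about 0.05 rad, or 2 mm. On to the plunger.

Request:
{"name": "jog_arm", "arguments": {"targets": [[1,3.63,-0.21,-0.3,0],[1,3.63,-0.21,0,0],[1,3.63,-0.21,0,0],[1,3.63,-0.21,0,0],[1,3.63,-0.21,0,0],[1,3.63,-0.21,0,0],[1,3.63,-0.21,0,0],[1,3.63,-0.21,0,0],[1,3.63,-0.21,0,0],[1,3.63,-0.21,0,0],[1,3.63,-0.21,0,0],[1,0,0,0,0]]}}

```text
time: 8.63
position: [0.5994, 0.0036, 0.2407]
tool_rot: [-0.004, 0.82, 0.572, 0.003]
wrist_force: [0.1, 2.4, -1.0]
opening: 0.999
grip_force: 0.0
```

Request:
{"name": "jog_arm", "arguments": {"targets": [[1,0,0,0,0.112],[1,0,0,0,0.112],[1,0,0,0,0.112],[1,0,0,0,0.112],[1,0,0,0,0.112],[1,0,0,0,0.112],[1,0,0,0,0.112],[1,0,0,0,0.112],[1,0,0,0,0.112],[1,0,0,0,0],[1,0,0,0,0]]}}

```text
time: 9.55
position: [0.5974, -0.0088, 0.241]
tool_rot: [-0.0, 0.995, 0.099, -0.0]
wrist_force: [0.2, -0.1, 0.8]
opening: 1.009
grip_force: 0.0
```

```bash
python3 -c "
from h import *
go([.596,-.021,.115],-1.39)"
```

```text
t 9.55 pos [ 0.5974 -0.0088  0.241 ] yang -1.372 zaxis [-0.001  0.001 -1.   ] j [-0.33  0.7   0.49  1.67 -0.4   0.88 -1.05]
F [ 0.2 -0.1  0.8] open 1.0089209721142383 grip 0.0
shift cm [-0.37  1.18 12.6 ] twist 0.018
```

Request:
{"name": "jog_arm", "arguments": {"targets": [[1,-0.35,1.2,0,0],[1,0,0,3,0],[1,0,0,3,0],[1,0,0,3,0],[1,0,0,2,0],[0.6,0,0,1.5,0],[0.6,0,0,0.4,0],[0.55,0,0,0,0],[0.55,0,0,0,0],[0.55,0,0,0,0]]}}

```text
time: 10.38
position: [0.5977, -0.0236, 0.1136]
tool_rot: [0.0, 0.995, 0.096, 0.001]
wrist_force: [-0.1, 0.1, 0.3]
opening: 0.548
grip_force: 0.0
```

```bash
python3 - <<'E'
from h import *
from rig import eyes
go([.596,-.021,.112])
c=eyes.capture("side");print(proj(c,[.596,-.021,.117]))
cv2.imwrite("pics/p1.png",np.clip(cv2.resize(c["img"][165:235,258:328,::-1],(560,560),interpolation=cv2.INTER_CUBIC)*1.6,0,255).astype(np.uint8))
E
```

```text
t 10.3833 pos [ 0.5977 -0.0236  0.1136] yang -1.378 zaxis [ 0.002 -0.    -1.   ] j [-0.24  0.86  0.37  1.77 -0.5   0.6  -0.95]
F [-0.1  0.1  0.3] open 0.547826682304317 grip 0.0
shift cm [-0.11 -0.29  0.16] twist None
[293.3722065  197.24343534]
```

View pics/p1.png

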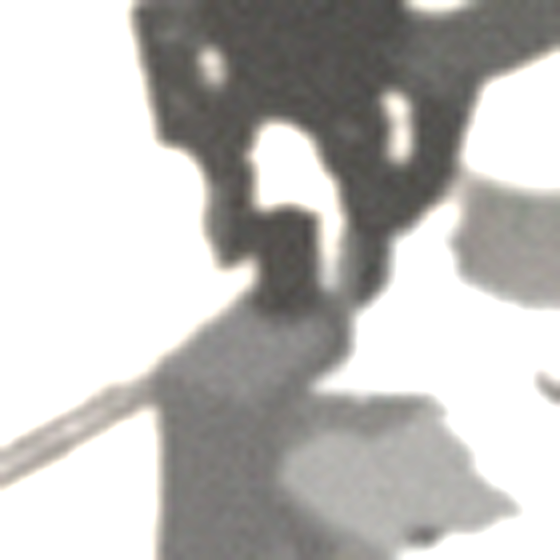

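The head (290,260) sits between the fingers at (232,215) and (365,260). I'll nudge 2 mm and close.

Request:
{"name": "jog_arm", "arguments": {"targets": [[0.55,-0.1,-0.2,0,0],[0,0,0,0,0],[0,0,0,0,0],[0,0,0,0,0],[0,0,0,0,0],[0,0,0,0,0],[0,0,0,0,0]]}}

```text
time: 11.02
position: [0.5955, -0.0206, 0.1131]
tool_rot: [-0.001, 0.995, 0.097, 0.0]
wrist_force: [-1.6, 2.4, 4.5]
opening: 0.289
grip_force: 58.6
```

```bash
python3 -c "
from h import *
go([.596,-.021,.112])"
```

```text
t 11.0167 pos [ 0.5955 -0.0206  0.1131] yang -1.377 zaxis [ 0.     0.001 -1.   ] j [-0.25  0.86  0.37  1.78 -0.5   0.6  -0.95]
F [-1.6  2.4  4.5] open 0.28883188717064245 grip 58.62389624118805
shift cm [0.04 0.05 0.11] twist None
```

Request:
{"name": "jog_arm", "arguments": {"targets": [[0,0,0,-0.3,0],[0,0,0,-0.3,0],[0,0,0,-0.3,0],[0,0,0,-0.3,0],[0,0,0,-0.3,0],[0,0,0,-0.3,0],[0,0,0,0,0],[0,0,0,0,0]]}}

```text
time: 11.68
position: [0.5954, -0.0206, 0.1301]
tool_rot: [-0.0, 0.995, 0.097, -0.0]
wrist_force: [3.0, 3.7, -11.0]
opening: 0.287
grip_force: 59.3
```

Request:
{"name": "jog_arm", "arguments": {"targets": [[0,0,0,-0.1,0],[0,0,0,-0.1,0],[0,0,0,0,0],[0,0,0,0,0]]}}

```text
time: 12.02
position: [0.5954, -0.0206, 0.1321]
tool_rot: [-0.0, 0.995, 0.097, -0.0]
wrist_force: [3.8, 3.7, -10.1]
opening: 0.281
grip_force: 59.3
```

Request:
{"name": "jog_arm", "arguments": {"targets": [[0,0,0,-0.1,0],[0,0,0,-0.1,0],[0,0,0,0,0],[0,0,0,0,0],[0,0,0,0,0]]}}

```text
time: 12.43
position: [0.5954, -0.0206, 0.1333]
tool_rot: [-0.0, 0.995, 0.097, -0.0]
wrist_force: [4.5, 3.1, -15.4]
opening: 0.282
grip_force: 60.2
```

```bash
python3 - <<'E'
from h import *
from rig import eyes
go([.596,-.021,.133])
c=eyes.capture("side")
a=c["img"][165:235,258:328,::-1];b=c["img"][221:291,296:366,::-1]
cv2.imwrite("pics/p2.png",np.clip(cv2.resize(np.hstack([a,b]),(798,399),interpolation=cv2.INTER_CUBIC)*1.5,0,255).astype(np.uint8))
E
```

```text
t 12.4333 pos [ 0.5954 -0.0206  0.1333] yang -1.377 zaxis [-0.001  0.001 -1.   ] j [-0.26  0.83  0.39  1.77 -0.49  0.64 -0.96]
F [  4.5   3.1 -15.4] open 0.2815471436735841 grip 60.234947204589844
shift cm [0.05 0.06 0.03] twist None
```

View pics/p2.png

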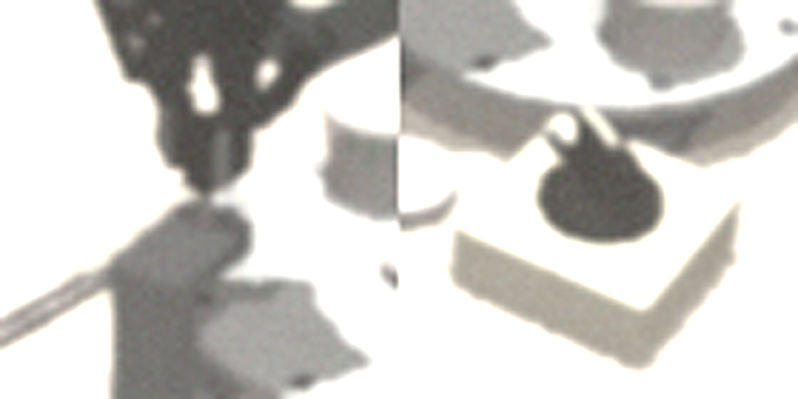

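The head is held and raised clear of the bracket, with a gap at (205,200). The TCP rose 20 mm, and the force climbed at the stop. The knob at (600,190) is unchanged. Handing in.

```bash
python3 -c "
from rig import job_done
print(job_done())"
```

```text
the job is handed in; nothing more can be done
None
```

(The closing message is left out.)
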